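# Put the oil bottle away and latch the rack gate

## Robot

A 6-joint arm with a two-finger parallel gripper is mounted at the origin on the work surface. World frame = base frame: x ahead of the robot, y to its left, z up, the work surface at z = 0. Lengths are in m, angles in rad, forces in N, time in s.
With the tool pointing down it reaches from about 0.25 to 0.775 m from the base axis. Payload 4 kg.
Tool frame: the origin (TCP) lies midway between the tips of the shut fingers; the grasp point (between the pads) lies 19 mm behind it; y points along the fingers, x is the direction in which the jaws open and shut, and the axes are right-handed (so a half turn about y gives the same grasp; the last joint's range is limited). The gripper opens to 94 mm and grips with 3 to 60 N. Pads are 16 mm wide; open, the fingers measure 119 mm over their backs; the gripper's body (75 mm by 177 mm) begins 78 mm behind the grasp point.
Start: joints at [1.075, 0.087, 1.371, -0, 1.684, -0.103], TCP at [0.211, 0.508, 0.206] pointing down, gripper open.
Joint ranges: [-3.1, 3.1], [-0.76, 2.03], [0.27, 2.55], [-1.08, 4.22], [0.17, 2.65], [-2.57, 2.57]. Speed limits (rad/s): [2.79, 2.79, 3.14, 3.14, 3.14, 3.14].

## Interface

Orientations are given as [roll, pitch, yaw] about the fixed x, y, z axes, in that order (R = Rz(yaw) Ry(pitch) Rx(roll)).
In Python, from bench import robot gives the robot as it stands.
- The arm moves only by the shell command python3 -m creep 'ROWS'. ROWS is JSON, a list of rows, each a list of 7 numbers: the shift along the tool's x, y, z in mm, then the turn, a rotation vector about the tool's x, y, z in degrees, then the closure in counts, from 0 (fully open) to 255 (shut). A call has 1 to 5 rows; each row is the pose to reach, as a shift and turn from the pose commanded when the call began, along the tool's axes at that moment; what a row does not reach only later rows make up. A row lasts 1/8 s, in which the tool goes at most 62.5 mm and 10.7 degrees, less where a joint would pass 70% of its speed; a pose out of reach is approached as far as the arm can. A call with a gripper value outside its range is refused whole. The fingers move at their own pace and stop on an object; the grip force is fixed at half the most. Time passes only in rows, so rows that repeat a pose let the fingers close. It gives the time, the measured TCP pose, the force and the opening at its end, in the units of the state.
- robot.get_obs(): the state, without advancing time (a new reading comes with each control period).
- robot.snapshot(name): name is "side" or "top" or "wrist"; returns a dict with "color" (400x640x3 uint8, blue, green, red), "fx", "fy", "cx", "cy" (pixels), "k1" (the pictures are not rectified: a ray, as slopes to the right and down, at radius r is drawn at 1 + k1 r^2 times it, then the intrinsics apply), "world_from_camera" (4x4, takes a point from camera to world coordinates); the wrist camera has in their place "mount" (4x4, takes a point from camera to tool coordinates, whose origin is the TCP and whose axes are the tool frame's). Camera axes: x right, y down, z forward; pixel columns grow to the right and rows downward; lengths in m; the calibration is good to about 2 mm. A picture is of the moment at which its call begins: read the wrist's pose just before it. There is no depth.
- robot.close_job(): hands the job in, once; it reports no verdict.
Trained networks look in the newest picture that a camera, given by its name, has taken for a name from the list of things; names that differ only in an ending like _2 or _b are one class to them, and where a whole thing is asked for, a point or a joint stands for the part that bears it (a point fixed in the world has none). Each returns a list of dicts, best first, with "p" (0 to 1); they miss things now and then, are a little off and sometimes report something else, mostly with a low value. They report only what shows in the picture. A call takes as long as a camera call.
- robot.spot_in(name, camera): "point" ([x, y, z] in m, in world coordinates, good to about 4 mm: the middle of the surface that is visible of it).
- robot.landmark_of(name, camera): "point" ([x, y, z] in m, in world coordinates, good to about 4 mm: a listed point, or the origin of a listed thing).
The state is a dict: "time": time; "joint_positions": joint angles; "qvel": joint speeds; "joint_torque": joint torques, N m; "tool_pos": TCP position; "ee_rot": TCP orientation; "wrist_force": force on the tool from outside, world axes, zero at the start; "wrist_torque": the same for the moment, N m; "width": finger opening in m.
Only numpy, scipy, OpenCV 4.12 (cv2) and the standard library are available. Lean on these libraries where they do the work, as an engineer would, in place of code of your own. Each camera call takes 0.05 s, during which the arm holds its last target.

## Task

Stand the red oil bottle upright in the free half of the blue bench rack and let go of it, setting it down gently. Then push the yellow gate shut, without slamming it and never leaning on it with more than about 20 N, until its sprung tongue has ridden over the pin and snapped fully out behind it, so that the gate stays shut by itself. Leave the other things on the bench and in the rack where they are.

Things in the scene. Friction and masses are not known exactly. Their poses are not given: they have to be found in the camera images.
- bottle: Red round oil bottle with a pale label and a white cap, sealed. Body 56 mm across up to 82 mm, shoulder narrowing to the cap; cap 30 mm across, from 101 to 125 mm above its foot (grip it there from above; its top is 125 mm up). About 0.3 kg. Origin: centre of its underside, z up.
- rack: Blue open-topped steel rack fixed to the bench. Origin: on the bench under its middle; x from the gate to the back wall, y towards the hinge side, z up. Floor 4 mm thick, inside x -69 to 75, y -108 to 108 mm; back and side walls 80 mm high, front closed by the gate only. The half at y < 0 is free but for a dark buffer housing in its front corner (about x -91 to -51, y -118 to -82, 24 to 48 mm up).
- rack_free (a point): Middle of the free half of the rack's floor, on the floor (4 mm above the bench; x = 15, y = -40 mm in the rack). Same axes as the rack.
- strike_nominal (a point): Nominal place of the strike: an upright steel roller pin 6 mm thick, 55 to 97 mm above the bench, on a dark bracket (101 mm high, to 8 mm in front of the pin) outside the rack's y < 0 wall; axes as the rack. The real pin, and the rubber buffer with it, was adjusted by hand and sits up to 8 mm nearer or farther in x; unmeasured: where the gate latches must be felt.
- gate (a joint): Hinge angle of the yellow gate (rad): 0 straight across the front, growing as the free edge swings outwards (rack -x). Latched it rests between -0.04 and 0.04, as the strike was adjusted; the tongue first meets the pin about 0.07 before that. Panel 206 mm wide, 10 mm thick, 8 to 100 mm above the bench. Stays where left (hinge friction 0.06 N m). Not to be swung shut faster than 1.2 rad/s.
- buffer (a joint): How far the small black rubber buffer behind the gate's free edge is squeezed (m): 0 untouched, 0.0025 to 0.003 with the gate latched, 0.004 solid. It stands 36 mm above the bench, about 15 mm in from the gate's free edge, and pushes the gate outwards with 0.8 N per mm.
- tongue (a joint): How far the brass latch tongue in the gate's free edge is pushed in (m): 0 fully out (11 mm beyond the edge), 0.008 where it rides over the pin. Inner side sloped, outer side square; 16 mm high, centred 76 mm above the bench. Its spring pushes it back out by itself behind the pin.
- gate_push (a point): Middle of the gate's black push pad (50 by 50 mm), on its outer face, 75 mm above the bench, 165 mm from the hinge line, 6.5 mm outside the hinge plane. x points square through the gate to the inside, y to the hinge, z up. Pushed here, 8 to 13 N take the tongue over the pin; then the force drops, and 3 to 5 mm on the buffer goes solid. Press with less than 24 N. Nearer the hinge it takes more.
- gate_hinge (a point): Point on the gate's hinge line, 60 mm above the bench, in the middle of the panel's thickness (x = -85, y = 110 mm in the rack). Same axes as gate_push. Unless the tongue is behind the pin, the buffer pushes the gate back open by some millimetres.
- grease_tin: Bystander: closed tin with a green band, 68 mm across, 75 mm high. Origin: centre of its underside, z up.
- screw_jar: Bystander: closed glass jar with a black lid, 64 mm across, 85 mm high. Origin: centre of its underside, z up.
- rack_tin: Bystander: closed tin with a yellow band, 52 mm across, 72 mm high, standing in the rack on the hinge side. Origin: centre of its underside, z up.
- wrench: Bystander: steel wrench 170 mm long lying on the bench on the left. Origin: on its underside at mid length; lies along its x.
- bearing: Bystander: steel ring 62 mm across, 16 mm high, lying on the bench on the left. Origin: centre of its underside.
- driver: Bystander: screwdriver 180 mm long lying on the bench on the right. Origin: on its underside at mid length; lies along its x.

How it is judged:
By the outcome, as a careful person would: the job done as asked, in the order asked, and still so for the second after the job is handed in, with the robot touching nothing.
It also fails if it takes over 51 s, if anything falls off the work surface, if the arm or the gripper's body presses on something with over 40 N, if the wrist force passes 120 N, or if a joint passes its speed limit or range.

## Working session

There is one attempt and no reset: what is moved stays moved. The work goes in short steps, Python scripts to look and compute and a shell command to move; the robot and the scene stay as the last step left them, time stands still between calls to the robot, and variables do not carry over. Pictures are saved under pics/ and viewed, and the job is handed in when it is done.

```bash
mkdir -p pics; ls
python3 - <<'E'
from bench import robot
import cv2, numpy as np
o=robot.get_obs()
for k,v in o.items(): print(k,np.round(v,4))
for c in ["side","top"]:
    s=robot.snapshot(c); cv2.imwrite(f"pics/{c}0.png",s["color"])
    print(c,s["fx"],s["cx"],s["cy"],s["k1"]); print(np.round(s["world_from_camera"],3))
    for n in ["bottle","rack","gate","grease_tin","screw_jar","rack_tin"]:
        print(n,[(np.round(d["point"],3),round(d["p"],2)) for d in robot.landmark_of(n,c)[:2]])
    for n in ["rack_free","gate_push","gate_hinge","strike_nominal"]:
        print(n,[(np.round(d["point"],3),round(d["p"],2)) for d in robot.landmark_of(n,c)[:2]])
E
```

```text
pics
time 0.0
joint_positions [ 1.0749  0.088   1.3723  0.      1.6836 -0.1031]
qvel [-0.0011  0.0003  0.0001  0.0001  0.0001  0.0015]
joint_torque [-5.00000e-04 -3.40199e+01 -3.02419e+01  7.17000e-02  3.32000e-02
 -2.00000e-04]
tool_pos [0.2103 0.5076 0.2043]
ee_rot [-1.5706  0.0022  1.178 ]
wrist_force [0.9493 0.552  0.2323]
wrist_torque [-0.0091  0.0309  0.0175]
width 0.0938
side 507.2841001195171 323.21004407650906 195.6570280730856 -0.146256527656674
[[-0.999 -0.035  0.04   0.478]
 [-0.053  0.586 -0.809  1.129]
 [ 0.005 -0.81  -0.587  0.904]
 [ 0.     0.     0.     1.   ]]
bottle [(array([0.482, 0.275, 0.002]), 0.56)]
rack [(array([ 0.621, -0.053,  0.   ]), 0.59)]Traceback (most recent call last):
  File "<stdin>", line 9, in <module>
ValueError: it knows: bearing, bottle, driver, gate_hinge, gate_push, grease_tin, rack, rack_free, rack_tin, screw_jar, strike_nominal, wrench
```

Run:
```python
from bench import robot
import cv2, numpy as np
from scipy.spatial.transform import Rotation as Ro
o=robot.get_obs()
print(np.round(Ro.from_euler("xyz",o["ee_rot"]).as_matrix(),3))
for c in ["side","top"]:
    s=robot.snapshot(c); cv2.imwrite(f"pics/{c}0.png",s["color"])
    print(c,s["fx"],s["cx"],s["cy"],s["k1"]); print(np.round(s["world_from_camera"],3))
    for n in "bottle grease_tin screw_jar rack_tin rack rack_free gate_push gate_hinge strike_nominal".split():
        print(n,[(np.round(d["point"],3).tolist(),round(d["p"],2)) for d in robot.landmark_of(n,c)[:2]])
```

```text
[[ 0.383 -0.001 -0.924]
 [ 0.924 -0.001  0.383]
 [-0.002 -1.     0.   ]]
side 507.2841001195171 323.21004407650906 195.6570280730856 -0.146256527656674
[[-0.999 -0.035  0.04   0.478]
 [-0.053  0.586 -0.809  1.129]
 [ 0.005 -0.81  -0.587  0.904]
 [ 0.     0.     0.     1.   ]]
bottle [([0.484, 0.275, -0.0], 0.77)]
grease_tin [([0.602, -0.338, 0.001], 0.66), ([0.62, -0.052, 0.001], 0.32)]
screw_jar [([0.41, -0.304, 0.004], 0.73)]
rack_tin [([0.628, 0.007, 0.004], 0.57)]
rack [([0.62, -0.051, -0.001], 0.72)]
rack_free [([0.644, -0.088, 0.005], 0.88)]
gate_push [([0.494, -0.128, 0.078], 0.59)]
gate_hinge [([0.518, 0.037, 0.061], 0.79), ([0.412, -0.304, 0.004], 0.57)]
strike_nominal [([0.551, -0.182, 0.08], 0.75)]
top 362.6221391574137 321.25379313171715 198.05732655601687 -0.04116077846512118
[[ 7.000e-03 -9.920e-01  1.230e-01  4.480e-01]
 [-1.000e+00 -7.000e-03  1.000e-03 -6.000e-03]
 [ 0.000e+00 -1.230e-01 -9.920e-01  1.011e+00]
 [ 0.000e+00  0.000e+00  0.000e+00  1.000e+00]]
bottle [([0.482, 0.272, 0.0], 0.89)]
grease_tin [([0.602, -0.342, 0.004], 0.97)]
screw_jar [([0.413, -0.302, 0.001], 0.58)]
rack_tin [([0.626, 0.011, 0.002], 0.52)]
rack [([0.619, -0.056, 0.001], 0.77)]
rack_free [([0.647, -0.084, 0.004], 0.62)]
gate_push [([0.486, -0.119, 0.074], 0.56)]
gate_hinge [([0.518, 0.04, 0.061], 0.67)]
strike_nominal [([0.551, -0.178, 0.068], 0.9), ([0.645, -0.086, 0.001], 0.45)]
```

View pics/side0.png

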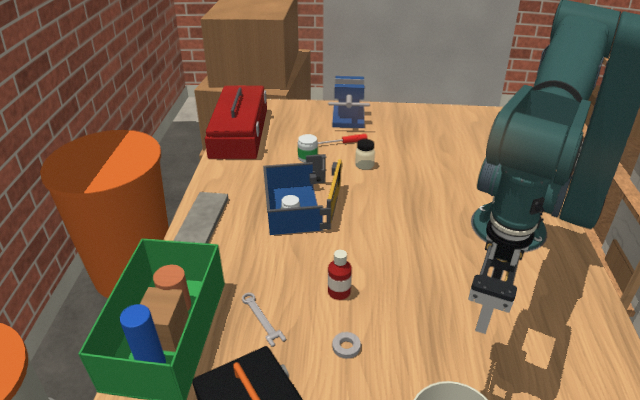

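View pics/top0.png

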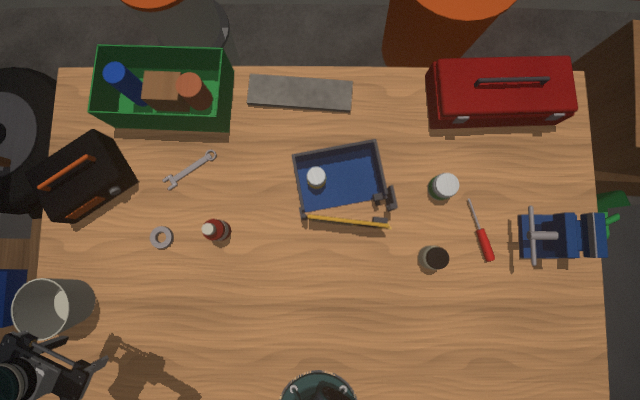

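```bash
python3 -m creep '[[-20,0,-60,0,0,0,0],[-40,0,-120,0,0,0,0],[-60,0,-180,0,0,0,0],[-80,0,-240,0,0,0,0],[-97,0,-295,0,0,0,0]]'
python3 -m creep '[[-9,0,-26,0,0,0,0],[-14,0,-46,0,0,0,0],[-14,0,-46,0,0,0,0],[-14,0,-46,0,0,0,0]]'
cat > h.py <<'E'
from bench import robot
import cv2, numpy as np
from scipy.spatial.transform import Rotation as Ro
def pose():
    o=robot.get_obs(); T=np.eye(4); T[:3,:3]=Ro.from_euler("xyz",o["ee_rot"]).as_matrix(); T[:3,3]=o["tool_pos"]; return T,o
def snap(c,fn):
    T,o=pose(); s=robot.snapshot(c); cv2.imwrite("pics/"+fn,s["color"])
    s["W"]=T@s["mount"] if c=="wrist" else np.array(s["world_from_camera"]); return s,T,o
def lm(n,c): return [(np.round(d["point"],4).tolist(),round(d["p"],2)) for d in robot.landmark_of(n,c)[:2]]
def proj(s,p):
    q=np.linalg.inv(s["W"])@np.append(p,1); a=q[:2]/q[2]; a=a*(1+s["k1"]*(a@a)); return np.array([s["fx"]*a[0]+s["cx"],s["fy"]*a[1]+s["cy"]])
def ray(s,uv,z):  # pixel -> world point at height z
    d=np.array([(uv[0]-s["cx"])/s["fx"],(uv[1]-s["cy"])/s["fy"]]); a=d.copy()
    for _ in range(20): a=d/(1+s["k1"]*(a@a))
    v=s["W"][:3,:3]@np.append(a,1); o=s["W"][:3,3]; return o+v*(z-o[2])/v[2]
def totool(T,p): return np.round((T[:3,:3].T@(np.array(p)-T[:3,3]))*1000,1)
E
python3 - <<'E'
from h import *
s,T,o=snap("wrist","w1.png"); print(np.round(T,4),o["time"],o["wrist_force"])
print(np.round(s["mount"],3))
l=lm("bottle","wrist");print(l)
for p,_ in l: print(totool(T,p))
print(totool(T,[.483,.2735,.101]))
E
```

```text
time: 1.78
tool_pos: [0.4473, 0.3041, 0.2058]
ee_rot: [-1.571, -0.001, 1.178]
wrist_force: [0.7, 0.4, -0.9]
width: 0.0943
time: 2.28
tool_pos: [0.4823, 0.276, 0.2055]
ee_rot: [-1.57, -0.0, 1.179]
wrist_force: [-0.4, 0.6, -0.0]
width: 0.0937
[[ 3.816e-01 -5.000e-04 -9.243e-01  4.823e-01]
 [ 9.243e-01  5.000e-04  3.816e-01  2.760e-01]
 [ 3.000e-04 -1.000e+00  7.000e-04  2.055e-01]
 [ 0.000e+00  0.000e+00  0.000e+00  1.000e+00]] 2.275 [-0.42797358  0.609883   -0.03802555]
[[ 1.    -0.    -0.001 -0.   ]
 [ 0.001 -0.232  0.973 -0.18 ]
 [-0.    -0.973 -0.232  0.067]
 [ 0.     0.     0.     1.   ]]
[([0.4812, 0.2747, -0.0018], 0.71)]
[ -1.7 207.3   0.4]
[ -2.  104.5  -1.6]
```

View pics/w1.png

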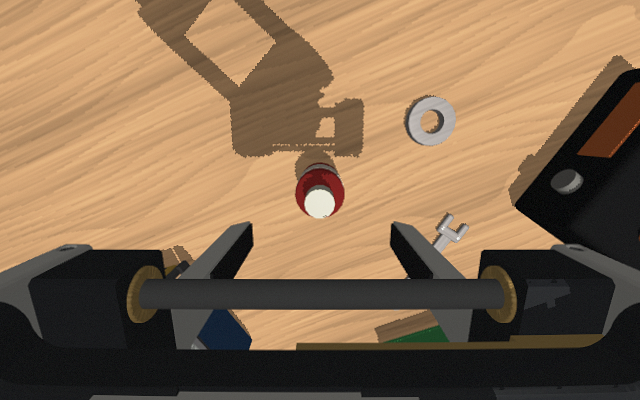

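Run:
```python
from h import *
s,T,o=snap("wrist","w1b.png")
p=ray(s,(319.5,203.5),.125);print(np.round(p,4),totool(T,p))
```

```text
[0.4806 0.2743 0.125 ] [-2.3 80.6  0.7]
```

The wrist picture shows the white cap at pixel (319,203), centred between the fingers. It works out at (0.481, 0.274), which agrees with the networks. I'm going down onto it.

```bash
python3 -m creep '[[-2,40,0,0,0,0,0],[-2,70,0,0,0,0,0],[-2,90,0,0,0,0,0],[-2,103,0,0,0,0,0],[-2,104,0,0,0,0,0]]'
python3 -m creep '[[0,0,0,0,0,0,120],[0,0,0,0,0,0,255],[0,0,0,0,0,0,255],[0,0,0,0,0,0,255],[0,0,0,0,0,0,255]]'
```

```text
time: 3.05
tool_pos: [0.4816, 0.2734, 0.1008]
ee_rot: [-1.57, 0.001, 1.179]
wrist_force: [-0.2, 0.2, -0.0]
width: 0.094
time: 3.68
tool_pos: [0.4824, 0.2732, 0.1016]
ee_rot: [-1.571, -0.0, 1.178]
wrist_force: [1.2, 0.2, 0.3]
width: 0.0476
```

```bash
python3 -m creep '[[0,0,0,0,0,0,255],[0,0,0,0,0,0,255],[0,0,0,0,0,0,255],[0,0,0,0,0,0,255],[0,0,0,0,0,0,255]]'
```

```text
time: 4.3
tool_pos: [0.4823, 0.2734, 0.1015]
ee_rot: [-1.571, -0.0, 1.178]
wrist_force: [0.9, 0.7, -0.5]
width: 0.0295
```

```bash
python3 -m creep '[[0,-15,0,0,0,0,255],[0,-50,0,0,0,0,255],[0,-100,0,0,0,0,255],[0,-145,0,0,0,0,255],[0,-155,0,0,0,0,255]]'
python3 - <<'E'
from h import *
s,T,o=snap("top","t2.png"); print(o["width"],o["wrist_force"])
print({n:lm(n,"top") for n in ["rack","rack_free","gate_push","gate_hinge","strike_nominal"]})
snap("wrist","w2.png")
print(totool(T,[.645,-.0865,.25]))
E
```

```text
time: 4.92
tool_pos: [0.4836, 0.2736, 0.261]
ee_rot: [-1.576, -0.005, 1.178]
wrist_force: [0.3, 0.5, -2.8]
width: 0.0293
0.029344918373964572 [ 0.29739931  0.46719804 -2.78822091]
{'rack': [([0.6204, -0.051, 0.0004], 0.55)], 'rack_free': [([0.6484, -0.0869, 0.006], 0.71), ([0.6209, -0.0516, 0.0011], 0.68)], 'gate_push': [([0.4839, -0.1207, 0.0742], 0.6)], 'gate_hinge': [([0.5192, 0.0408, 0.0601], 0.63), ([0.657, 0.3694, -0.0021], 0.57)], 'strike_nominal': [([0.5496, -0.1793, 0.0715], 0.64), ([0.5201, 0.04, 0.0598], 0.62)]}
[-271.    11.1 -287. ]
```

View pics/w2.png

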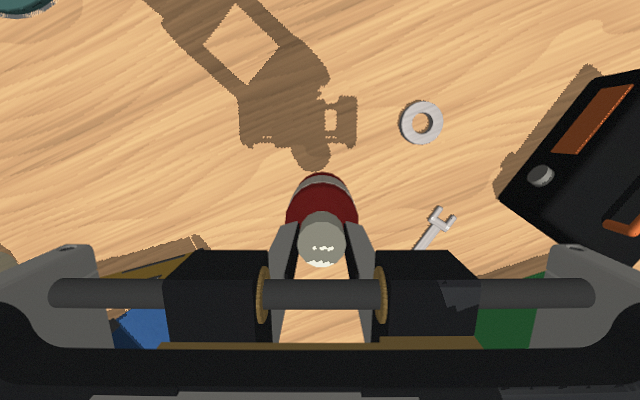

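The bottle is held upright by its cap at pixel (320,240), with about 2.8 N on the wrist. I'm carrying it to the rack.

```bash
python3 -m creep '[[-30,0,-32,0,0,0,255],[-70,0,-74,0,0,0,255],[-110,0,-116,0,0,0,255],[-150,0,-158,0,0,0,255],[-190,0,-201,0,0,0,255]]'
python3 -m creep '[[-40,0,-42,0,0,0,255],[-66,0,-70,0,0,0,255],[-81,0,-86,0,0,0,255],[-81,0,-86,0,0,0,255],[-81,0,-86,0,0,0,255]]'
python3 - <<'E'
from h import *
s,T,o=snap("top","t3.png");snap("side","s3.png"); print(np.round(T[:3],4),o["width"],o["wrist_force"])
print({n:lm(n,"top") for n in ["bottle","rack","rack_free","rack_tin","gate_push","gate_hinge","strike_nominal"]})
print({n:lm(n,"side") for n in ["bottle","rack","rack_free","rack_tin","gate_push","gate_hinge","strike_nominal"]})
s,T,o=snap("wrist","w3.png")
print({n:lm(n,"wrist") for n in ["bottle","rack","rack_free","rack_tin","gate_push","gate_hinge","strike_nominal"]})
E
```

```text
time: 5.9
tool_pos: [0.5953, 0.0191, 0.2549]
ee_rot: [-1.568, 0.0, 1.178]
wrist_force: [0.2, -0.2, -3.1]
width: 0.0295
time: 6.52
tool_pos: [0.6433, -0.0854, 0.2564]
ee_rot: [-1.57, -0.001, 1.18]
wrist_force: [-1.2, 0.4, -4.3]
width: 0.0295
[[ 3.812e-01 -7.000e-04 -9.245e-01  6.433e-01]
 [ 9.245e-01  1.200e-03  3.812e-01 -8.540e-02]
 [ 9.000e-04 -1.000e+00  1.100e-03  2.564e-01]] 0.029537057108196527 [-1.23468424  0.37185135 -4.2561401 ]
{'bottle': [([0.643, -0.0851, 0.1534], 0.65), ([0.4639, 0.4384, -0.0032], 0.2)], 'rack': [([0.6187, -0.0532, 0.0016], 0.71), ([0.6398, -0.0851, 0.1555], 0.68)], 'rack_free': [([0.6458, -0.0864, 0.0022], 0.83)], 'rack_tin': [([0.6241, 0.0105, 0.0054], 0.61)], 'gate_push': [([0.6574, 0.3695, -0.0003], 0.38)], 'gate_hinge': [], 'strike_nominal': [([0.4628, 0.4388, -0.0028], 0.33)]}
{'bottle': [([0.6451, -0.0836, 0.1589], 0.6)], 'rack': [([0.6241, -0.0503, -0.0016], 0.92)], 'rack_free': [([0.6419, -0.088, 0.0059], 0.63)], 'rack_tin': [([0.6256, 0.0068, 0.0028], 0.53)], 'gate_push': [([0.4958, -0.1274, 0.0804], 0.77)], 'gate_hinge': [([0.5143, 0.0387, 0.0599], 0.56), ([0.4895, -0.4439, 0.0013], 0.15)], 'strike_nominal': [([0.5533, -0.1808, 0.0814], 0.8)]}
{'bottle': [([0.6395, -0.084, 0.1553], 0.89)], 'rack': [([0.6209, -0.0548, -0.0009], 0.72), ([0.6021, -0.3404, -0.0025], 0.31)], 'rack_free': [([0.6422, -0.0884, 0.0029], 0.7)], 'rack_tin': [([0.6231, 0.0101, 0.0017], 0.93)], 'gate_push': [([0.4915, -0.1233, 0.0742], 0.95), ([0.6018, -0.3389, -0.0016], 0.26)], 'gate_hinge': [([0.5181, 0.0417, 0.0583], 0.85)], 'strike_nominal': [([0.4909, -0.4413, 0.0006], 0.31)]}
```

View pics/w3.png

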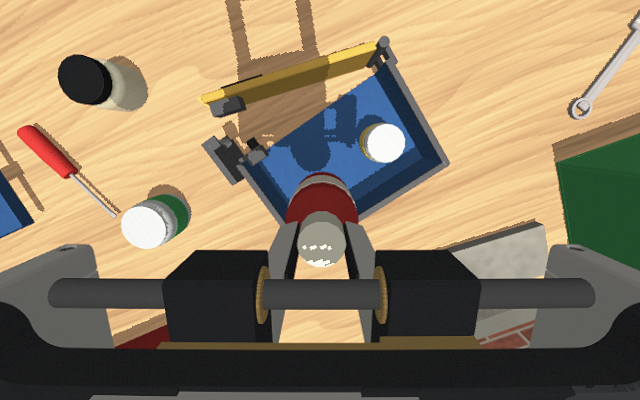

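View pics/s3.png

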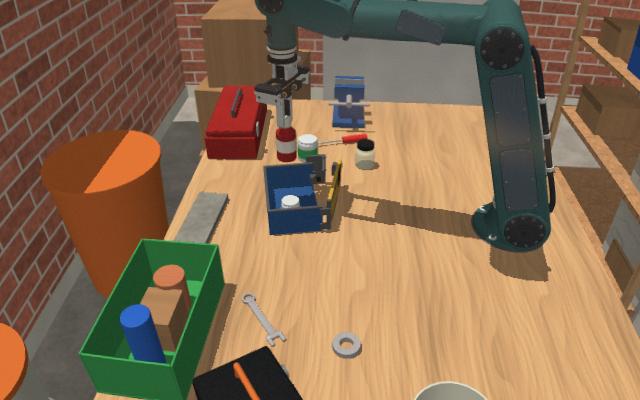

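The wrist and side pictures show the bottle over the free half of the rack: cap at (322,240) in the wrist view, with the rack tin clear at (385,143). I'm lowering it, and slowing down at the end.

```bash
python3 -m creep '[[0,40,0,0,0,0,255],[0,80,0,0,0,0,255],[0,115,0,0,0,0,255],[0,135,0,0,0,0,255],[0,142,0,0,0,0,255]]'
python3 -m creep '[[0,1,0,0,0,0,255],[0,2,0,0,0,0,255],[0,3,0,0,0,0,255],[0,4,0,0,0,0,255],[0,5,0,0,0,0,255]]'
```

```text
time: 8.35
tool_pos: [0.6432, -0.0869, 0.1132]
ee_rot: [-1.569, 0.0, 1.178]
wrist_force: [0.5, 1.0, -2.5]
width: 0.0292
time: 8.98
tool_pos: [0.6438, -0.087, 0.1097]
ee_rot: [-1.571, -0.0, 1.178]
wrist_force: [-0.6, 0.3, -3.4]
width: 0.0295
```

```bash
python3 -m creep '[[0,0.7,0,0,0,0,255],[0,1.4,0,0,0,0,255],[0,2,0,0,0,0,255],[0,2.5,0,0,0,0,255],[0,2.5,0,0,0,0,255]]'
python3 -m creep '[[0,0.5,0,0,0,0,255],[0,1,0,0,0,0,255],[0,1,0,0,0,0,255]]'
```

```text
time: 9.6
tool_pos: [0.6437, -0.087, 0.1069]
ee_rot: [-1.571, -0.0, 1.178]
wrist_force: [0.3, -0.3, -3.0]
width: 0.0292
time: 9.98
tool_pos: [0.6437, -0.087, 0.1059]
ee_rot: [-1.571, -0.0, 1.178]
wrist_force: [-1.1, 1.1, -3.2]
width: 0.0294
```

```bash
python3 -m creep '[[0,0.5,0,0,0,0,255],[0,0.5,0,0,0,0,255]]'
python3 -m creep '[[0,0.4,0,0,0,0,255],[0,0.4,0,0,0,0,255]]'
```

```text
time: 10.22
tool_pos: [0.6438, -0.087, 0.1056]
ee_rot: [-1.571, -0.0, 1.178]
wrist_force: [-0.4, -0.6, -2.4]
width: 0.0294
time: 10.48
tool_pos: [0.6439, -0.0871, 0.1056]
ee_rot: [-1.571, -0.0, 1.178]
wrist_force: [0.5, -0.6, -0.9]
width: 0.0297
```

```bash
python3 -m creep '[[0,0.3,0,0,0,0,255],[0,0.3,0,0,0,0,255]]'
python3 -m creep '[[0,0,0,0,0,0,150],[0,0,0,0,0,0,100],[0,0,0,0,0,0,50],[0,0,0,0,0,0,0],[0,0,0,0,0,0,0]]'
python3 -m creep '[[0,0,0,0,0,0,0],[0,0,0,0,0,0,0],[0,0,0,0,0,0,0]]'
```

```text
time: 10.72
tool_pos: [0.644, -0.087, 0.1055]
ee_rot: [-1.572, -0.0, 1.178]
wrist_force: [-0.7, 1.0, 0.8]
width: 0.0292
time: 11.35
tool_pos: [0.6437, -0.087, 0.1047]
ee_rot: [-1.571, -0.0, 1.178]
wrist_force: [-0.5, 1.2, -0.3]
width: 0.0749
time: 11.72
tool_pos: [0.6437, -0.087, 0.1048]
ee_rot: [-1.571, -0.0, 1.178]
wrist_force: [-0.7, 0.2, -0.2]
width: 0.0937
```

```bash
python3 -m creep '[[0,-10,0,0,0,0,0],[0,-40,0,0,0,0,0],[0,-80,0,0,0,0,0],[0,-115,0,0,0,0,0],[0,-125,0,0,0,0,0]]'
python3 - <<'E'
from h import *
snap("side","s4.png"); print({n:lm(n,"side") for n in ["bottle","rack_tin","gate_push","gate_hinge","strike_nominal"]})
s,T,o=snap("wrist","w4.png"); print(np.round(T[:3],4))
print({n:lm(n,"wrist") for n in ["bottle","rack","rack_free","rack_tin","gate_push","gate_hinge","strike_nominal"]})
E
```

```text
time: 12.35
tool_pos: [0.645, -0.0873, 0.2341]
ee_rot: [-1.578, -0.001, 1.178]
wrist_force: [-0.3, -0.2, -0.3]
width: 0.0939
{'bottle': [([0.643, -0.0878, 0.0063], 0.78)], 'rack_tin': [([0.6236, 0.0051, 0.0044], 0.62)], 'gate_push': [([0.4932, -0.1286, 0.0795], 0.88)], 'gate_hinge': [([0.5155, 0.0398, 0.062], 0.93)], 'strike_nominal': [([0.5523, -0.1819, 0.0775], 0.69), ([0.6036, -0.337, -0.0006], 0.68)]}
[[ 3.828e-01 -4.000e-03 -9.238e-01  6.429e-01]
 [ 9.238e-01  1.000e-03  3.828e-01 -8.690e-02]
 [-6.000e-04 -1.000e+00  4.100e-03  2.273e-01]]
{'bottle': [([0.6431, -0.0845, 0.0054], 0.55)], 'rack': [([0.6213, -0.056, 0.0007], 0.9)], 'rack_free': [], 'rack_tin': [([0.6224, 0.0086, 0.0013], 0.85), ([0.4931, -0.125, 0.0752], 0.24)], 'gate_push': [([0.4933, -0.1283, 0.0752], 0.93), ([0.6426, -0.0861, 0.0047], 0.55)], 'gate_hinge': [([0.5172, 0.0413, 0.058], 0.72)], 'strike_nominal': [([0.6403, -0.0842, 0.0049], 0.62), ([0.6036, -0.3413, 0.0015], 0.3)]}
```

View pics/w4.png

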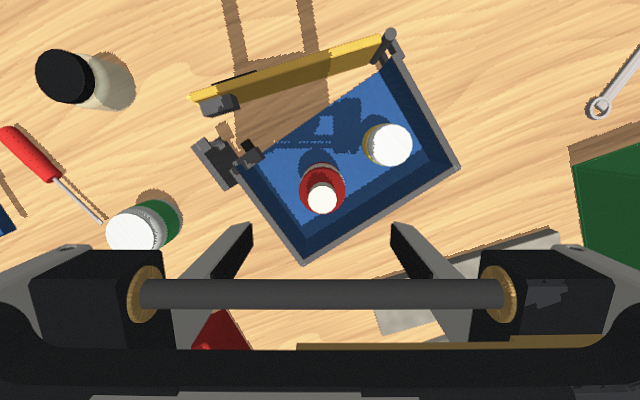

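View pics/s4.png

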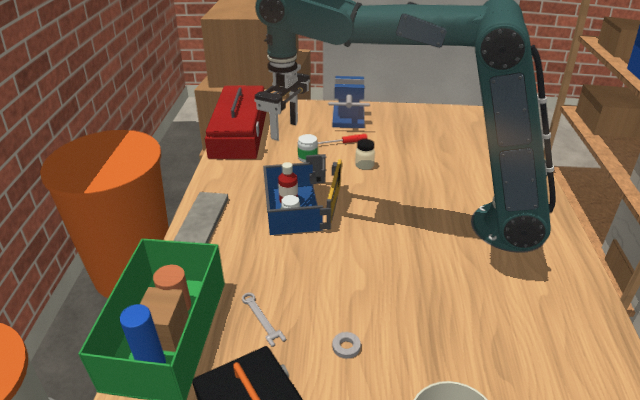

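The bottle stands upright in the free half (wrist (322,190), side (288,180)). The gate is still open about 0.3 rad. Next I swing around to the outside of the gate, shutting the fingers and turning so their flat side faces the pad.

```bash
python3 -m creep '[[-23,0,35,0,-7,0,100],[-46,0,70,0,-14,0,255],[-68,0,105,0,-21,0,255],[-90,0,139,0,-28,0,255],[-113,0,173,0,-32,0,255]]'
python3 -m creep '[[0,0,0,0,0,0,255],[0,0,0,0,0,0,255],[0,0,0,0,0,0,255]]'
python3 - <<'E'
from h import *
s,T,o=snap("wrist","w5.png"); print(np.round(T[:3],4),o["joint_positions"],o["width"])
for n in ["gate_push","gate_hinge"]:
    l=lm(n,"wrist");print(n,l)
    for p,_ in l: print(totool(T,p))
print(totool(T,[.44,-.125,.062]))
E
```

```text
time: 13.68
tool_pos: [0.4394, -0.1253, 0.23]
ee_rot: [-1.571, 0.001, 1.739]
wrist_force: [-0.1, -0.1, -1.0]
width: 0.0471
time: 14.05
tool_pos: [0.4415, -0.1251, 0.2297]
ee_rot: [-1.571, -0.0, 1.737]
wrist_force: [0.6, 0.1, -0.5]
width: 0.0178
[[-1.653e-01  1.000e-04 -9.862e-01  4.415e-01]
 [ 9.862e-01  3.000e-04 -1.653e-01 -1.251e-01]
 [ 3.000e-04 -1.000e+00 -1.000e-04  2.297e-01]] [-3.99948639e-01 -1.20974953e-01  1.52829628e+00  2.80264643e-04
  1.73432617e+00 -2.13680894e+00] 0.017796606533051883
gate_push [([0.4907, -0.128, 0.0756], 0.87)]
[-11.1 154.1 -48.1]
gate_hinge []
[  0.3 167.7   1.4]
```

View pics/w5.png

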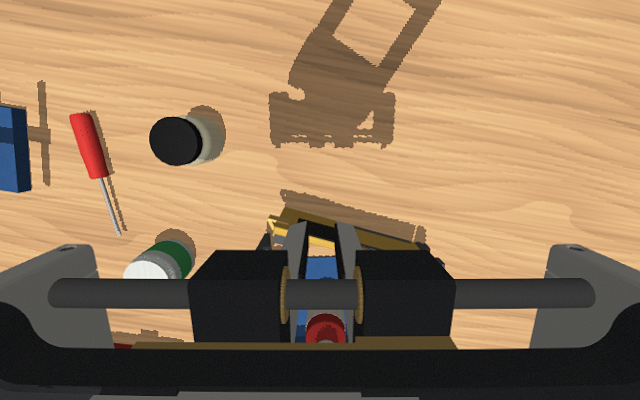

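```bash
python3 -m creep '[[0,45,0,0,0,0,255],[0,90,0,0,0,0,255],[0,135,0,0,0,0,255],[0,160,0,0,0,0,255],[0,168,0,0,0,0,255]]'
python3 -m creep '[[-1,0,-5,0,0,0,255],[-2,0,-10,0,0,0,255],[-3,0,-15,0,0,0,255],[-4,0,-20,0,0,0,255],[-4,0,-25,0,0,0,255]]'
```

```text
time: 14.82
tool_pos: [0.4396, -0.1245, 0.0596]
ee_rot: [-1.567, -0.002, 1.737]
wrist_force: [-0.3, -0.7, 0.5]
width: 0.0004
time: 15.45
tool_pos: [0.4665, -0.125, 0.0621]
ee_rot: [-1.571, 0.0, 1.736]
wrist_force: [-0.4, -0.3, -0.4]
width: 0.0001
```

```bash
python3 -m creep '[[-0.5,0,-3.5,0,0,0,255],[-1,0,-7,0,0,0,255],[-1.5,0,-10.5,0,0,0,255],[-2,0,-14,0,0,0,255],[-3,0,-17.5,0,0,0,255]]'
python3 -m creep '[[-0.5,0,-3.5,0,0,0,255],[-1,0,-7,0,0,0,255],[-1.5,0,-10.5,0,0,0,255],[-2,0,-14,0,0,0,255],[-3,0,-17,0,0,0,255]]'
python3 - <<'E'
from h import *
s,T,o=snap("side","s6.png"); c=s["color"][100:260,220:420]; cv2.imwrite("pics/s6c.png",cv2.resize(c,None,fx=3.5,fy=3.5,interpolation=2))
print(lm("gate_push","side"),T[:3,3],o["wrist_force"])
E
```

```text
time: 16.08
tool_pos: [0.4838, -0.125, 0.0617]
ee_rot: [-1.57, -0.0, 1.737]
wrist_force: [-0.1, 0.8, -0.0]
width: 0.0007
time: 16.7
tool_pos: [0.5012, -0.125, 0.0618]
ee_rot: [-1.571, -0.0, 1.737]
wrist_force: [-0.3, 0.2, 0.8]
width: 0.0007
[([0.5125, -0.1288, 0.0785], 0.62)] [ 0.50122969 -0.12502248  0.06175773] [-0.28670137  0.19154361  0.84746226]
```

View pics/s6c.png

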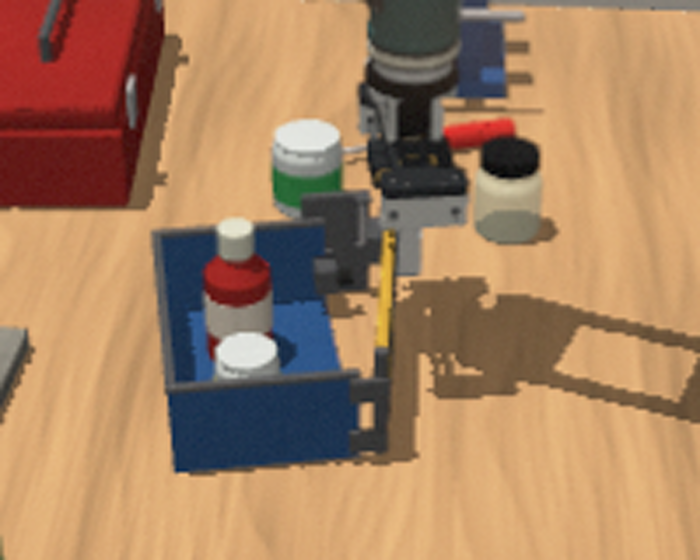

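The side picture shows the fingers against the gate at (400,245) in the crop, and the gate has swung inwards with them. From here I go on in finer steps, watching the force.

```bash
python3 -m creep '[[-0.3,0,-1.5,0,0,0,255],[-0.6,0,-3,0,0,0,255],[-0.9,0,-4.5,0,0,0,255],[-1.2,0,-6,0,0,0,255]]'
python3 -m creep '[[-0.2,0,-1,0,0,0,255],[-0.4,0,-2,0,0,0,255],[-0.6,0,-3,0,0,0,255]]'
python3 -m creep '[[-0.2,0,-1,0,0,0,255],[-0.4,0,-2,0,0,0,255]]'
```

```text
time: 17.3
tool_pos: [0.5072, -0.1254, 0.0618]
ee_rot: [-1.571, -0.0, 1.737]
wrist_force: [-0.8, -0.1, -0.0]
width: 0.0003
time: 17.68
tool_pos: [0.5102, -0.1255, 0.0617]
ee_rot: [-1.571, -0.0, 1.736]
wrist_force: [-0.8, 1.2, -0.4]
width: 0.0002
time: 17.92
tool_pos: [0.5122, -0.1256, 0.0618]
ee_rot: [-1.571, -0.0, 1.736]
wrist_force: [-1.0, 0.1, 0.0]
width: 0.0004
```

```bash
for i in 1; do python3 -m creep '[[-0.2,0,-1,0,0,0,255],[-0.4,0,-2,0,0,0,255]]'; done
python3 -m creep '[[-0.2,0,-1,0,0,0,255],[-0.3,0,-2,0,0,0,255]]'
python3 -m creep '[[-0.2,0,-1,0,0,0,255],[-0.3,0,-2,0,0,0,255]]'
```

```text
time: 18.18
tool_pos: [0.5143, -0.1257, 0.0618]
ee_rot: [-1.571, -0.0, 1.737]
wrist_force: [-0.3, 0.1, -0.3]
width: 0.0003
time: 18.42
tool_pos: [0.5163, -0.1256, 0.0618]
ee_rot: [-1.571, -0.0, 1.736]
wrist_force: [-0.0, -0.7, -0.7]
width: 0.0007
time: 18.68
tool_pos: [0.5173, -0.1256, 0.0618]
ee_rot: [-1.568, -0.001, 1.736]
wrist_force: [-4.7, 0.6, 2.5]
width: 0.0007
```

```bash
python3 -m creep '[[-0.1,0,-0.7,0,0,0,255]]'
python3 -m creep '[[-0.1,0,-0.7,0,0,0,255]]'
python3 -m creep '[[-0.1,0,-0.7,0,0,0,255]]'
```

```text
time: 18.8
tool_pos: [0.518, -0.1255, 0.0617]
ee_rot: [-1.568, -0.001, 1.736]
wrist_force: [-5.8, 0.9, 2.5]
width: 0.0002
time: 18.92
tool_pos: [0.5186, -0.1255, 0.0617]
ee_rot: [-1.568, -0.001, 1.736]
wrist_force: [-5.4, 0.1, 4.0]
width: 0.0003
time: 19.05
tool_pos: [0.5192, -0.1254, 0.0618]
ee_rot: [-1.568, -0.001, 1.736]
wrist_force: [-5.6, 1.1, 4.0]
width: 0.0
```

```bash
python3 -m creep '[[-0.1,0,-0.6,0,0,0,255],[-0.2,0,-1.2,0,0,0,255]]'
python3 -m creep '[[-0.1,0,-0.6,0,0,0,255],[-0.2,0,-1.2,0,0,0,255]]'
python3 -m creep '[[-0.1,0,-0.6,0,0,0,255]]'
python3 -m creep '[[-0.1,0,-0.6,0,0,0,255]]'
```

```text
time: 19.3
tool_pos: [0.5202, -0.1254, 0.0617]
ee_rot: [-1.568, -0.001, 1.736]
wrist_force: [-6.7, 0.7, 4.5]
width: 0.0005
time: 19.55
tool_pos: [0.5212, -0.1253, 0.0618]
ee_rot: [-1.567, -0.001, 1.736]
wrist_force: [-7.7, 1.0, 4.3]
width: 0.0006
time: 19.68
tool_pos: [0.5217, -0.1252, 0.0617]
ee_rot: [-1.567, -0.001, 1.736]
wrist_force: [-6.3, 1.7, 4.6]
width: 0.0003
time: 19.8
tool_pos: [0.5222, -0.1252, 0.0618]
ee_rot: [-1.567, -0.002, 1.736]
wrist_force: [-7.5, 1.6, 4.6]
width: 0.0004
```

```bash
python3 -m creep '[[-0.1,0,-0.6,0,0,0,255],[-0.2,0,-1.2,0,0,0,255]]'
python3 -m creep '[[-0.1,0,-0.6,0,0,0,255],[-0.2,0,-1.2,0,0,0,255]]'
python3 -m creep '[[-0.1,0,-0.6,0,0,0,255]]'
python3 -m creep '[[-0.1,0,-0.6,0,0,0,255]]'
```

```text
time: 20.05
tool_pos: [0.5234, -0.1251, 0.0618]
ee_rot: [-1.567, -0.002, 1.736]
wrist_force: [-6.5, 2.3, 5.2]
width: 0.0005
time: 20.3
tool_pos: [0.5265, -0.1252, 0.0616]
ee_rot: [-1.571, -0.001, 1.737]
wrist_force: [-2.2, 1.7, 1.6]
width: 0.0001
time: 20.42
tool_pos: [0.5273, -0.1254, 0.0616]
ee_rot: [-1.571, -0.0, 1.737]
wrist_force: [-1.3, 1.1, 0.4]
width: 0.0006
time: 20.55
tool_pos: [0.5286, -0.1259, 0.0619]
ee_rot: [-1.573, 0.001, 1.737]
wrist_force: [0.3, -0.6, 0.5]
width: 0.0008
```

```bash
python3 -m creep '[[-0.1,0,-0.4,0,0,0,255],[-0.1,0,-0.4,0,0,0,255]]'
python3 -m creep '[[-0.1,0,-0.4,0,0,0,255],[-0.1,0,-0.4,0,0,0,255]]'
```

```text
time: 20.8
tool_pos: [0.5285, -0.1258, 0.0619]
ee_rot: [-1.572, 0.0, 1.736]
wrist_force: [0.3, 0.6, 0.5]
width: 0.0004
time: 21.05
tool_pos: [0.5286, -0.1256, 0.0618]
ee_rot: [-1.571, 0.0, 1.736]
wrist_force: [0.6, -0.1, -0.7]
width: 0.0006
```

Run:
```python
from h import *
s,T,o=snap("side","s7.png"); c=s["color"][110:230,240:390]; cv2.imwrite("pics/s7c.png",cv2.resize(c,None,fx=5,fy=5,interpolation=2))
print(lm("gate_push","side"),T[:3,3],o["wrist_force"])
```

```text
[([0.5384, -0.1264, 0.0762], 0.64)] [ 0.52862261 -0.12562451  0.06182074] [ 0.60379175 -0.06734253 -0.67584629]
```

View pics/s7c.png

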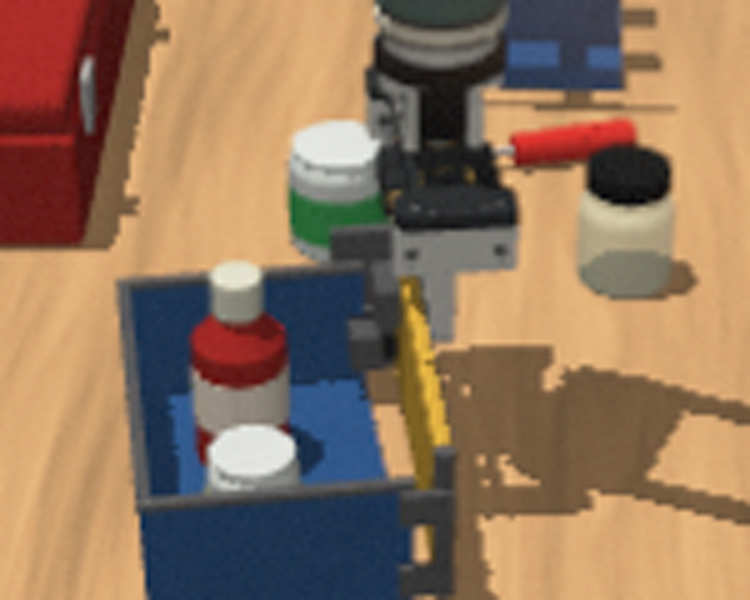

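```bash
python3 -m creep '[[-0.1,0,-0.5,0,0,0,255],[-0.1,0,-0.5,0,0,0,255]]'
python3 -m creep '[[-0.1,0,-0.5,0,0,0,255],[-0.1,0,-0.5,0,0,0,255]]'
```

```text
time: 21.4
tool_pos: [0.529, -0.1256, 0.0618]
ee_rot: [-1.571, -0.0, 1.736]
wrist_force: [-0.2, -1.2, 0.6]
width: 0.0005
time: 21.65
tool_pos: [0.5292, -0.1256, 0.0618]
ee_rot: [-1.57, -0.0, 1.736]
wrist_force: [-1.8, 0.5, 1.5]
width: 0.0006
```

The gate now lies almost straight across the front, with its free edge at the dark bracket near (380,300) in the crop. The ramp force has dropped away. I press on gently to feel the buffer and get the tongue fully past the pin.

```bash
python3 -m creep '[[-0.1,0,-0.5,0,0,0,255],[-0.1,0,-0.5,0,0,0,255]]'
python3 -m creep '[[-0.1,0,-0.5,0,0,0,255],[-0.1,0,-0.5,0,0,0,255]]'
python3 -m creep '[[-0.1,0,-0.5,0,0,0,255],[-0.1,0,-0.5,0,0,0,255]]'
```

```text
time: 21.9
tool_pos: [0.5294, -0.1255, 0.0618]
ee_rot: [-1.569, -0.001, 1.736]
wrist_force: [-4.1, 1.5, 3.1]
width: 0.0003
time: 22.15
tool_pos: [0.5295, -0.1255, 0.0618]
ee_rot: [-1.568, -0.001, 1.737]
wrist_force: [-5.5, 0.3, 4.4]
width: 0.0006
time: 22.4
tool_pos: [0.5295, -0.1255, 0.0618]
ee_rot: [-1.567, -0.001, 1.736]
wrist_force: [-6.7, 1.3, 4.2]
width: 0.0003
```

```bash
python3 -m creep '[[-0.1,0,-0.7,0,0,0,255],[-0.1,0,-0.7,0,0,0,255]]'
python3 -m creep '[[-0.1,0,-0.7,0,0,0,255],[-0.1,0,-0.7,0,0,0,255]]'
python3 -m creep '[[0,0,1,0,0,0,255],[0,0,3,0,0,0,255],[0,0,5,0,0,0,255],[0,0,8,0,0,0,255]]'
python3 -m creep '[[0,0,5,0,0,0,255],[0,0,14,0,0,0,255],[0,0,24,0,0,0,255],[0,0,40,0,0,0,255],[0,0,55,0,0,0,255]]'
python3 - <<'E'
from h import *
s,T,o=snap("side","s8.png"); c=s["color"][110:230,240:390]; cv2.imwrite("pics/s8c.png",cv2.resize(c,None,fx=5,fy=5,interpolation=2))
print(lm("gate_push","side"),T[:3,3],o["wrist_force"])
E
```

```text
time: 22.65
tool_pos: [0.5295, -0.1255, 0.0618]
ee_rot: [-1.566, -0.001, 1.736]
wrist_force: [-9.4, 0.3, 5.6]
width: 0.0005
time: 22.9
tool_pos: [0.5295, -0.1255, 0.0618]
ee_rot: [-1.564, -0.002, 1.736]
wrist_force: [-10.8, 0.6, 6.5]
width: 0.0008
time: 23.4
tool_pos: [0.5253, -0.1272, 0.0618]
ee_rot: [-1.572, 0.001, 1.737]
wrist_force: [0.1, 1.0, 0.2]
width: 0.0004
time: 24.02
tool_pos: [0.4691, -0.1362, 0.0617]
ee_rot: [-1.571, -0.0, 1.736]
wrist_force: [0.4, 0.5, -0.9]
width: 0.0003
[([0.5375, -0.1281, 0.0749], 0.92), ([0.5178, 0.0367, 0.0578], 0.37)] [ 0.4690633  -0.1361796   0.06174115] [ 0.36233232  0.51034762 -0.87416346]
```

View pics/s8c.png

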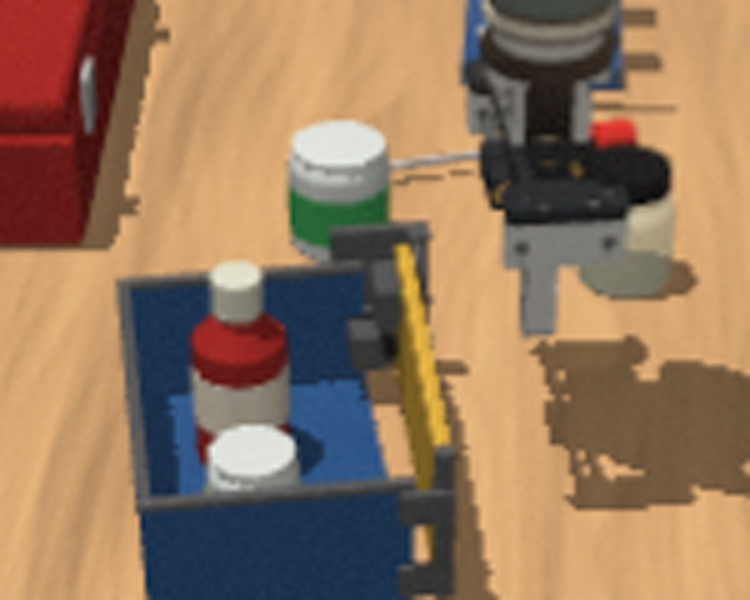

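```bash
python3 -m creep '[[0,-40,0,0,0,0,255],[0,-90,0,0,0,0,255],[0,-145,0,0,0,0,255],[-25,-145,-55,0,0,0,255],[-55,-145,-105,0,0,0,255]]'
python3 -m creep '[[0,0,-18,0,0,0,255],[0,0,-18,0,0,0,255],[0,0,-18,0,0,0,255]]'
python3 - <<'E'
from h import *
s,T,o=snap("wrist","w9.png"); print(np.round(T[:3,3],4),o["wrist_force"])
print(lm("gate_push","wrist"),lm("strike_nominal","wrist"),lm("gate_hinge","wrist"))
for p in [(.5515,-.18,.1)]: print(proj(s,p))
c=s["color"]; cv2.imwrite("pics/w9.png",c)
print(lm("strike_nominal","wrist"))
E
```

```text
time: 24.75
tool_pos: [0.5851, -0.1733, 0.2094]
ee_rot: [-1.576, 0.002, 1.737]
wrist_force: [0.4, 0.4, 0.2]
width: 0.0005
time: 25.12
tool_pos: [0.6001, -0.1699, 0.207]
ee_rot: [-1.571, 0.0, 1.737]
wrist_force: [-0.8, 0.5, 0.3]
width: 0.0007
[ 0.6001 -0.1699  0.207 ] [-0.77941227  0.48449649  0.28066318]
[([0.5374, -0.1234, 0.0767], 0.63), ([0.4129, -0.3047, -0.0009], 0.62)] [([0.55, -0.1796, 0.0778], 0.63)] [([0.5193, 0.0403, 0.0592], 0.84)]
[319.96916898 151.04616589]
[([0.55, -0.1796, 0.0778], 0.63)]
```

View pics/w9.png

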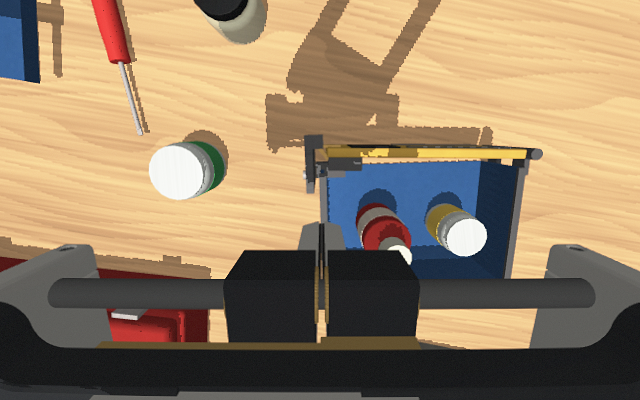

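Run:
```python
import cv2
c=cv2.imread("pics/w9.png")[125:200,290:400]; cv2.imwrite("pics/w9c.png",cv2.resize(c,None,fx=7,fy=7,interpolation=cv2.INTER_NEAREST))
```

```text
(no output)
```

View pics/w9c.png

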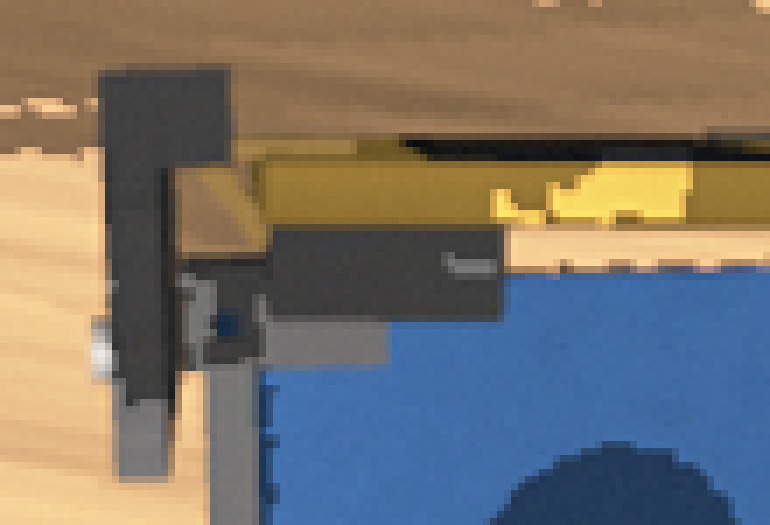

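```bash
python3 -m creep '[[0,-20,0,0,0,0,255],[0,-40,0,0,0,0,255],[0,-40,0,0,0,0,255],[0,-40,0,0,0,0,255],[0,-40,0,0,0,0,255]]'
python3 - <<'E'
from h import *
s,T,o=snap("wrist","w10.png")
print(lm("gate_push","wrist"))
c=s["color"][110:190,280:400]; cv2.imwrite("pics/w10c.png",cv2.resize(c,None,fx=6,fy=6,interpolation=cv2.INTER_NEAREST))
snap("side","s10.png")
for n in "bottle gate_push grease_tin screw_jar rack_tin wrench bearing driver".split(): print(n,lm(n,"side"))
print(o["wrist_force"],o["time"])
E
```

```text
time: 26.0
tool_pos: [0.6002, -0.1698, 0.2454]
ee_rot: [-1.569, -0.001, 1.736]
wrist_force: [-1.4, -0.2, 0.1]
width: 0.0004
[([0.6258, -0.0549, -0.0032], 0.73), ([0.5383, -0.1271, 0.0759], 0.59)]
bottle [([0.6448, -0.0863, 0.0057], 0.86)]
gate_push [([0.5383, -0.1258, 0.0794], 0.96)]
grease_tin [([0.6024, -0.3349, 0.0004], 0.7)]
screw_jar [([0.4119, -0.3026, 0.0039], 0.57)]
rack_tin [([0.6241, 0.007, 0.0038], 0.59)]
wrench [([0.655, 0.3673, -0.0019], 0.66), ([0.6444, -0.0865, 0.006], 0.56)]
bearing [([0.4592, 0.4421, 0.0003], 0.94), ([0.4119, -0.3037, 0.0014], 0.34)]
driver [([0.4889, -0.4447, 0.0017], 0.73)]
[-1.3843628  -0.18838175  0.07848084] 26.0
```

View pics/w10c.png

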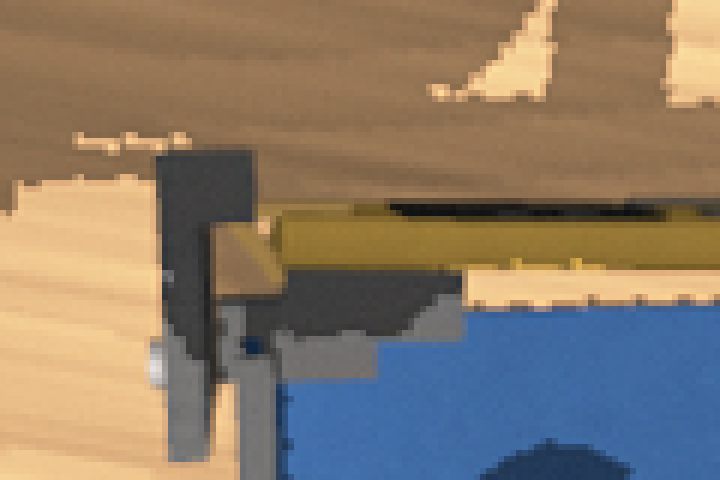

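View pics/s10.png

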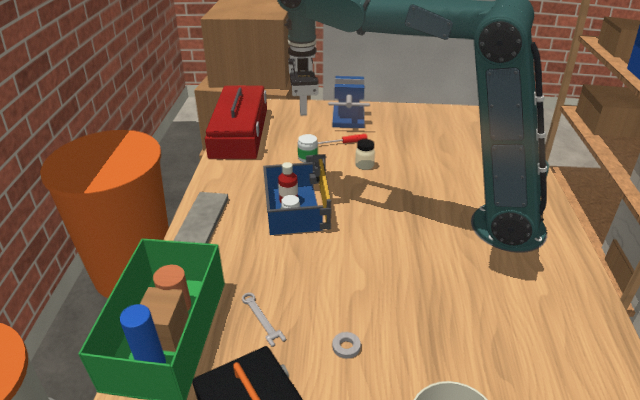

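```bash
python3 -c "
from bench import robot
print(robot.close_job())"
```

```text
the job is handed in; nothing more can be done
None
```

The bottle stands upright in the free half of the rack, the gate is shut, and I handed the job in at about 26 s of the 51 s allowed.

- **Bottle:** I gripped it by the cap and lowered it in sub-millimetre steps until the floor took its weight, with about 1 N of contact. It was released at about (0.644, -0.087), about a millimetre from the rack's free point as the networks found it. The final pictures show it upright there.
- **Gate:** I pushed it slowly with the shut fingers on the pad. The tongue met the pin, the push force on the ramp peaked near 8 N, then fell away. About 5 mm further on the buffer felt solid, where the highest push was about 12.6 N including the vertical part.
- **Last checks:** After I backed off, the networks still placed the pad within about 1 mm of where it was before the last press (x ≈ 0.538). That is about 12 mm past first contact with the pin, as expected for a latched gate. The wrist picture shows the tongue out by at least 10 mm, with no pin on its inner side.
- **Other things:** Every bystander showed up near its first position. The network values were within a few millimetres where I had an earlier reading; for the wrench, bearing and driver I only have stray early reports and the pictures.

**Not checked directly:** the bracket hides the pin from above, so "latched" rests on the force drop, the tongue's reach and the gate staying put. I did not try to pull the gate open.

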